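Lock the drill chuck up into its bayonet spindle nose

ROBOT

A 6-joint arm with a two-finger parallel gripper is mounted at the origin on the work surface. World frame = base frame: x ahead of the robot, y to its left, z up, the work surface at z = 0. Lengths are in mm, angles in rad, forces in N, time in s.
With the tool pointing down it reaches from about 350 to 1000 mm from the base axis. Payload 7.1 kg.
Tool frame: the origin (TCP) lies midway between the tips of the shut fingers; the grasp point (between the pads) lies pinch_z behind it (pinch_z is the distance from the TCP to the grasp point, in mm); z points along the fingers, x is the direction in which the jaws open and shut, and the axes are right-handed (so a half turn about z gives the same grasp; the last joint's range is limited). The gripper opens to 85 mm and grips with 20 to 120 N. Pads are 22 mm wide; open, the fingers measure 114 mm over their backs; the gripper's body (76 mm by 85 mm) begins 54 mm behind the grasp point. The pads swing forward as they close: fully open they stand 13 mm farther back than shut.
Start: joints at [-1.202, 0.423, 1.63, -0, 1.089, -0.019], TCP at [236.361, -578.566, 231.319] pointing down, gripper open.
Joint ranges: [-3, 3], [-0.9, 2.11], [0.09, 2.58], [-1.31, 4.45], [0.11, 2.69], [-2.54, 2.54]. Speed limits (rad/s): [2.39, 2.39, 3.01, 3.14, 3.14, 3.14].

INTERFACE

Orientations are given as a rotation vector (axis times angle).
In Python, from cell import read_state, grab_frame, close_job, search_frame, regions_of, pinch_z gives the robot as it stands.
- The arm moves only by the tool apply_moves, never from a script. Its argument "series" is a list of rows, each an object of numbers: "jaw": the gripper command: -1 is shut, 1 is fully open, values between are in proportion; "tx", "ty", "tz": the shift along the world's x, y, z in m; "roll": the turn about the world's z in degrees. A call has 1 to 8 rows; each row is the pose to reach, as a shift and turn from the pose measured when the call began; what a row does not reach only later rows make up. A row lasts 1/12 s, in which the tool goes at most 41.7 mm and 7.16 degrees, less where a joint would pass 70% of its speed; a pose out of reach is approached as far as the arm can. A call with a gripper value outside its range is refused whole. The fingers move at their own pace and stop on an object; "newtons" is the grip in N (left out, the last holds). Time passes only in rows, so rows that repeat a pose let the fingers close. It gives the time, the measured TCP pose, the force and the opening at its end, in the units of the state.
- read_state(): the state, without advancing time (a new reading comes with each control period).
- grab_frame(name): name is "scene" or "top" or "wrist"; returns a dict with "image" (480x640x3 uint8, blue, green, red), "fx", "fy", "cx", "cy" (pixels), "D" ([k1, k2, p1, p2, k3] as OpenCV has them; the pictures are not rectified), "rvec" (rotation vector, rad) and "tvec" (3), from world to camera coordinates, as OpenCV has them. Camera axes: x right, y down, z forward; pixel columns grow to the right and rows downward; lengths in mm; the calibration is good to about 2 mm. A picture is of the moment at which its call begins. There is no depth.
- close_job(): hands the job in, once; it reports no verdict.
Trained networks look in the newest picture that a camera, given by its name, has taken for a name from the list of things; names that differ only in an ending like _2 or _b are one class to them, and where a whole thing is asked for, a point or a joint stands for the part that bears it (a point fixed in the world has none). Each returns a list of dicts, best first, with "score" (0 to 1); they miss things now and then, are a little off and sometimes report something else, mostly with a low value. They report only what shows in the picture. A call takes as long as a camera call.
- search_frame(thing, camera): "position" ([x, y, z] in mm, in the coordinates of the camera as it stood for that picture, good to about 4 mm: the middle of the surface that is visible of it).
- regions_of(thing, camera): "pixels" (480x640 bool, what is visible of it).
The state is a dict: "t": time; "joint_positions": joint angles; "joint_vel": joint speeds; "joint_efforts": joint torques, N m; "ee_pos": TCP position; "eef_rot": TCP orientation; "wrist_force": force on the tool from outside, world axes, zero at the start; "wrist_torque": the same for the moment, N m; "width": finger opening in mm.
Only numpy, scipy, OpenCV 4.12 (cv2) and the standard library are available. Lean on these libraries where they do the work, as an engineer would, in place of code of your own. Each camera call takes 0.05 s, during which the arm holds its last target.

TASK

Fit the drill chuck to the spindle above it: press the stand's lift lever all the way down so that the post raises the chuck right up into the bayonet socket, then push the chuck's long bar round anticlockwise (seen from above) until the lugs are fully home against the stop. Last, flip the cam lever over centre, away from the robot, to clamp the post. Leave the loose things on the bench where they are.

Things in the scene. Friction and masses are not known exactly. Their poses are not given: they have to be found in the camera images.
- stand_foot (a point): Origin of the fixed steel chuck stand, on the bench, on the vertical axis of post, chuck and spindle. Stand +x points away from the robot, +y left to the cam lever, -y right to the lift lever. Base 250 x 150 x 15 mm; guide block 70 x 80 mm, 75 high, on the axis; column 50 x 60 mm at x = +125 mm, 260 high; head arm 70 mm wide, x -50 to +150 mm, 202 to 242 high, pulley on top to 266.
- nose (a point): Centre of the open underside of the bayonet socket, on the axis, 160 mm above the bench: a collar of 94 mm outer diameter reaching up to the head arm. Inside are three ledges; the chuck's three lugs pass up through the gaps between them, then turn onto the ledges, whose first part is a ramp. Axes as stand_foot (clamp_pivot too).
- lift (a joint): Lift lever angle, rad. 0: up (start); 0.5: fully down on its stop, lever level. Hinge 50 mm right (stand -y) of the axis, 70 mm high, about the stand's x. Post and chuck rise 60 mm per rad (30 mm at 0.5). The lugs clear the ramps from about 0.43 and rest on the ledges at about 0.46. About 5 to 8 N on the pad moves it; friction holds it where it is left.
- lift_pad (a point): Centre of the top of the flat steel pad (40 mm along stand x, 36 mm along the lever, 8 thick) at the lever's free end, 125 mm from the hinge. Up: 158 mm right of the axis, 133 mm high, sloping; fully down: level, 175 mm right of the axis, 74 mm high. Press it down from above.
- chuck (a joint): Turn of the chuck about the vertical axis, rad, anticlockwise from above. Starts within 0.12 of 0, lugs under the gaps (they enter within 0.2). 1.0: fully home on the stop, lugs over the ledges. Below the socket it turns freely; raised, it turns home only if the lugs clear the ledges. About 2 N at the bar moves it; it stays where it is left.
- bar_end (a point): Centre of the 20 mm black ball ending the chuck's straight level steel bar (12 mm diameter), 150 mm from the axis. At joint 0 the bar points to the robot and left (150 degrees anticlockwise from stand +x seen from above), at 1.0 to the robot and right (207 degrees). Bar height 118 mm with the post down, 148 mm with the post up.
- bar_push (a point): Point on the centre line of the same bar, 130 mm from the axis: a good place to push it sideways, from its left side. Collar and head arm leave room for a gripper here.
- clamp (a joint): Cam lever angle, rad. 0: open, leaning 0.3 rad from upright towards the robot (stand -x); 0.3: upright; 1.4: clamped on its stop, leaning 1.1 rad away from the robot (+x). Sprung over centre: before about 0.5 it springs back to 0, beyond about 0.7 it snaps to 1.4 by itself. About 2 to 4 N is needed on the knob.
- clamp_pivot (a point): Pivot of the cam lever, on the stand, 112 mm to the left (stand +y) of the axis and 50 mm high; it turns about the stand's y.
- clamp_knob (a point): Centre of the 24 mm black ball knob of the cam lever, 78 mm from the pivot on a flat steel arm 12 mm thick in the swing plane and 10 mm wide. Open: 23 mm towards the robot from the pivot and 125 mm high; clamped: 70 mm away from the robot, 85 mm high.
- chuck_key: T-handled steel chuck key, lying, crossbar 70 mm, shank 65 mm; loose bystander, origin at its underside or middle
- collet: steel collet, 34 mm across, 40 mm high, upright; loose bystander, origin at its underside or middle
- spacer: flat steel ring, 52 mm across, 14 mm high; loose bystander, origin at its underside or middle
- spanner: spanner lying flat; loose bystander, origin at its underside or middle
- oil_bottle: grey bottle, 52 mm across, 130 mm high; loose bystander, origin at its underside or middle
- bit_box: open blue plastic box 120 x 90 x 45 mm; loose bystander, origin at its underside or middle
- bar_stock: upright aluminium rod, 36 mm across, 90 mm high; loose bystander, origin at its underside or middle

How it is judged (in metres and radians):
On the way, in this order (a step that is already met when the one before it is completed fails the run):
1. the chuck has been lifted into the socket with the lugs in the gaps, not yet turned (value of joint lift above 0.4 rad and value of joint chuck below 0.3 rad), for 0.2 s.
2. the lifted chuck has been turned fully home (value of joint chuck above 0.92 rad and value of joint lift above 0.43 rad), for 0.2 s.
3. the cam lever has been flipped over centre and is clamped (value of joint clamp above 1.25 rad), for 0.2 s.
At the end, for the whole second after the job is handed in: Chuck turned home (joint chuck above 0.92 of 1.0) and up in the socket (joint lift above 0.43 of 0.5), cam lever clamped (joint clamp above 1.25 of 1.4), all at rest (each joint under 0.05 rad/s) (all of step 2 and value of joint clamp above 1.25 rad and velocity of joint chuck between -0.05 and 0.05 rad/s and velocity of joint lift between -0.05 and 0.05 rad/s and velocity of joint clamp between -0.05 and 0.05 rad/s); the robot touches nothing.
It fails at once if a loose thing on the bench was shifted by more than 40 mm (distance of any of chuck_key, collet, spacer, spanner, oil_bottle, bit_box, bar_stock from where it was at the start of the episode above 0.04 m).
It also fails if it takes over 72 s, if anything falls off the work surface, if the arm or the gripper's body presses on something with over 40 N, if the wrist force passes 120 N, or if a joint passes its speed limit or range.

## Working session

There is one attempt and no reset: what is moved stays moved. The work goes in short steps, Python scripts to look and compute and a tool call to move; the robot and the scene stay as the last step left them, time stands still between calls to the robot, and variables do not carry over. Pictures are saved under pics/ and viewed, and the job is handed in when it is done.

Besides the shell and the picture viewer there is one more tool, called as a command line: name --argument value ..., lists and objects as JSON in quotes. apply_moves: Moves the arm, as the interface text tells. Its arguments: {"type":"object","properties":{"series":{"type":"array","items":{"type":"object","properties":{"jaw":{"type":"number"},"tx":{"type":"number"},"ty":{"type":"number"},"tz":{"type":"number"},"roll":{"type":"number"}}}},"newtons":{"type":"number"}},"required":["series"]}

```bash
ls; mkdir -p pics
cat > h.py <<'E'
import numpy as np,cv2
from cell import *
def cam(f):
    K=np.array([[f['fx'],0,f['cx']],[0,f['fy'],f['cy']],[0,0,1.]]);R=cv2.Rodrigues(np.array(f['rvec'],float))[0]
    return K,np.array(f['D'],float),R,np.array(f['tvec'],float).ravel()
def c2w(p,f):
    K,D,R,t=cam(f); return R.T@(np.array(p)-t)
def ray(uv,f):
    K,D,R,t=cam(f); n=cv2.undistortPoints(np.array([[uv]],float),K,D)[0,0]
    return -R.T@t, R.T@np.array([n[0],n[1],1])
def atz(uv,f,z):
    c,d=ray(uv,f); return c+d*(z-c[2])/d[2]
def proj(P,f):
    K,D,R,t=cam(f); return cv2.projectPoints(np.array(P,float).reshape(-1,1,3),R,t,K,D)[0][:,0]
E
python3 - <<'E'
from h import *
s=read_state();print({k:np.round(v,3).tolist() for k,v in s.items()},pinch_z)
for c in ('scene','top'):
    f=grab_frame(c);cv2.imwrite(f'pics/{c}0.png',f['image'])
    for n in ['lift_pad','bar_end','bar_push','clamp_knob','clamp_pivot','chuck','stand_foot','nose']+['chuck_key','collet','spacer','spanner','oil_bottle','bit_box','bar_stock']:
        try:
            r=search_frame(n,c)
            print(c,n,[(round(q['score'],2),np.round(c2w(q['position'],f)).tolist()) for q in r[:2]])
        except Exception as e: print(n,e)
E
```

```text
pics
{'t': 0.0, 'joint_positions': [-1.202, 0.424, 1.631, 0.0, 1.089, -0.019], 'joint_vel': [-0.0, 0.001, -0.001, 0.001, 0.001, 0.001], 'joint_efforts': [0.002, -55.738, -28.174, 0.0, 0.007, -0.0], 'ee_pos': [236.171, -578.067, 230.526], 'eef_rot': [-2.607, 1.751, 0.002], 'wrist_force': [0.431, -0.6, -0.957], 'wrist_torque': [-0.015, -0.037, -0.023], 'width': 85.434} 18.700000000000003
scene lift_pad [(0.7, [584.0, -136.0, 118.0]), (0.66, [537.0, 105.0, 77.0])]
scene bar_end [(0.46, [582.0, -22.0, 123.0])]
scene bar_push [(0.74, [582.0, -20.0, 125.0]), (0.21, [538.0, 103.0, 66.0])]
scene clamp_knob [(0.51, [539.0, 103.0, 72.0])]
scene clamp_pivot [(0.84, [635.0, -18.0, 133.0])]
scene chuck [(0.57, [582.0, -19.0, 124.0]), (0.39, [614.0, -271.0, 72.0])]
scene stand_foot [(0.73, [635.0, -14.0, 133.0])]
scene nose [(0.93, [634.0, -13.0, 131.0])]
scene chuck_key [(0.66, [405.0, -31.0, 8.0]), (0.61, [397.0, 160.0, 60.0])]
scene collet [(0.56, [467.0, -168.0, 11.0])]
scene spacer [(0.51, [622.0, 190.0, 13.0]), (0.33, [582.0, -19.0, 126.0])]
scene spanner [(0.73, [383.0, -283.0, 7.0]), (0.37
[... 299 characters left out ...]
0])]
top bar_end [(0.68, [459.0, 29.0, 123.0])]
top bar_push [(0.79, [459.0, 25.0, 125.0])]
top clamp_knob [(0.19, [471.0, 309.0, 1.0])]
top clamp_pivot [(0.8, [557.0, 6.0, 128.0]), (0.72, [623.0, 197.0, 17.0])]
top chuck [(0.71, [458.0, 25.0, 124.0])]
top stand_foot [(0.93, [563.0, 7.0, 128.0]), (0.38, [459.0, 24.0, 126.0])]
top nose [(0.85, [559.0, 7.0, 128.0])]
top chuck_key [(0.58, [560.0, 7.0, 127.0])]
top collet [(0.69, [454.0, -162.0, 40.0])]
top spacer [(0.78, [624.0, 197.0, 14.0]), (0.73, [560.0, 7.0, 125.0])]
top spanner [(0.6, [427.0, -282.0, 9.0])]
top oil_bottle [(0.87, [585.0, -263.0, 84.0])]
top bit_box [(0.77, [470.0, 307.0, 3.0])]
top bar_stock [(0.63, [380.0, 161.0, 91.0])]
```

View pics/scene0.png

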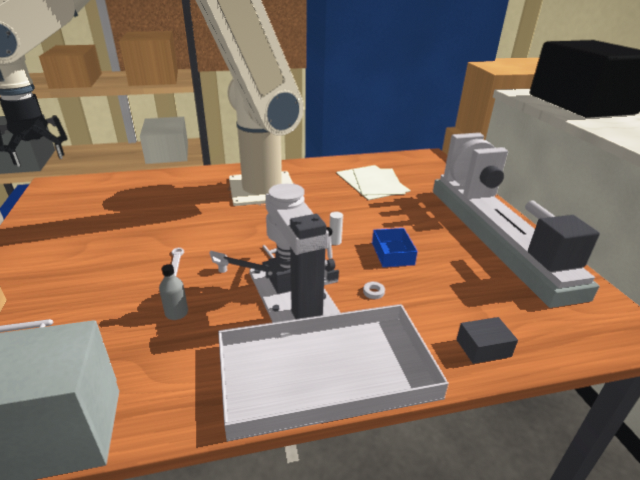

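View pics/top0.png

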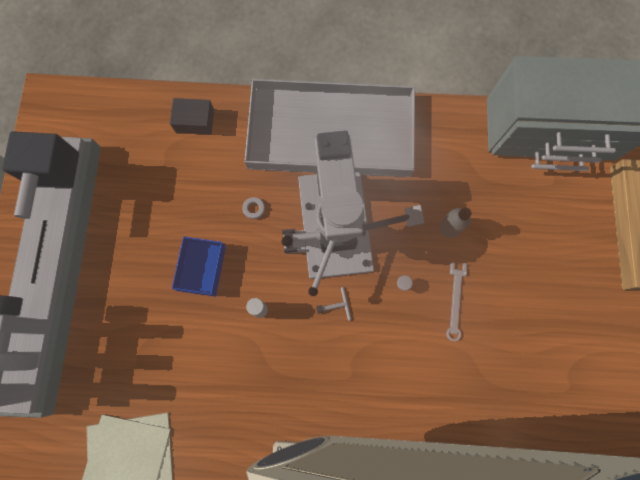

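Run:
```python
import cv2
i=cv2.imread('pics/top0.png');cv2.imwrite('pics/topz.png',cv2.resize(i[120:310,240:480],None,fx=3.3,fy=3.1,interpolation=2)[:600,:800])
i=cv2.imread('pics/scene0.png');cv2.imwrite('pics/scz.png',cv2.resize(i[170:330,150:360],None,fx=3.7,fy=3.7,interpolation=2)[:600,:800])
```

```text
(no output)
```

View pics/topz.png

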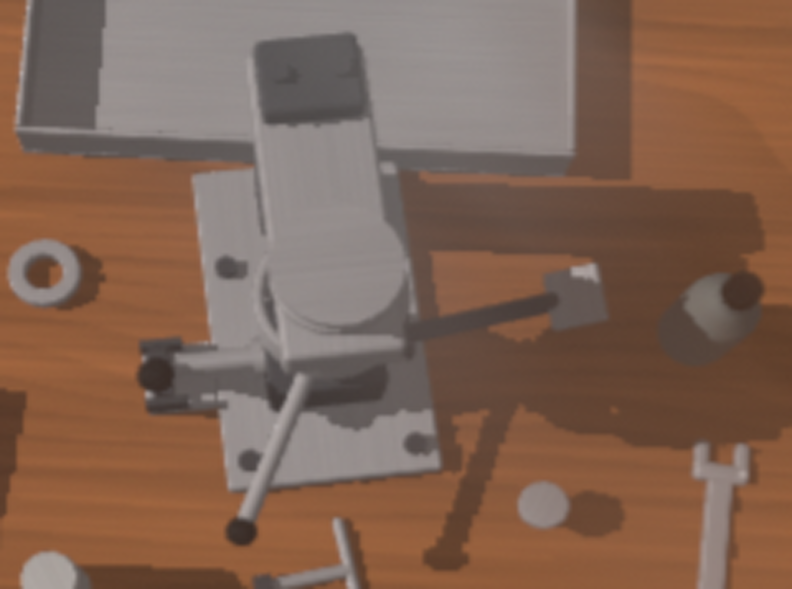

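View pics/scz.png

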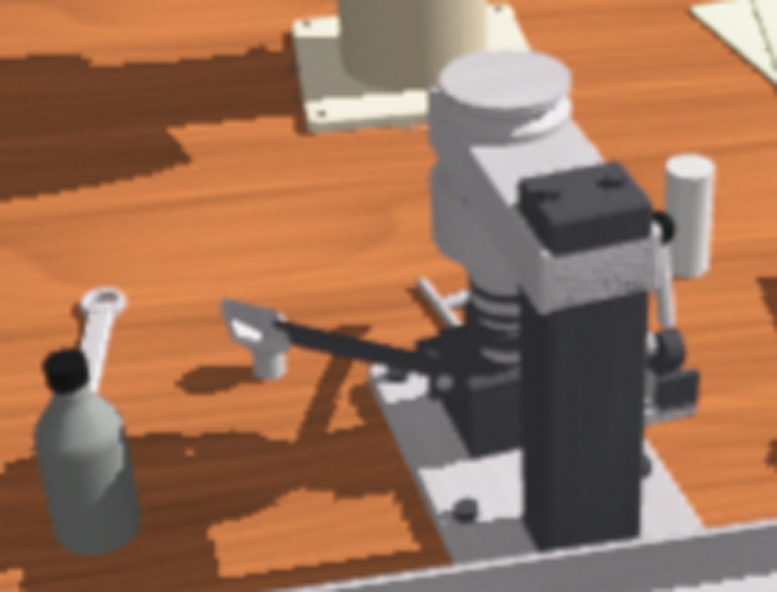

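```bash
cat > fit.py <<'E'
from h import *
from scipy.optimize import least_squares
ft=grab_frame('top');fs=grab_frame('scene')
def W(p,l): 
    c,s=np.cos(p[2]),np.sin(p[2]); l=np.array(l,float)
    return np.array([p[0]+c*l[0]-s*l[1],p[1]+s*l[0]+c*l[1],l[2]])
obs=[(ft,(287.0,241.0),lambda p:(-23,112,125)),(fs,(328.4,231.6),lambda p:(-23,112,125)),
(ft,(414.8,215.8),lambda p:(0,-158,133)),(fs,(217.6,257),lambda p:(0,-158,133)),
(ft,(312.7,291.3),lambda p:(150*np.cos(np.radians(150)+p[3]),150*np.sin(np.radians(150)+p[3]),118)),
(ft,(309.7,278.1),lambda p:(p[4],75,15)),(ft,(373.3,271),lambda p:(p[4],-75,15)),(ft,(298.5,177.1),lambda p:(p[4]+250,75,15))]
def res(p): return np.concatenate([proj(W(p,l(p)),f)[0]-np.array(o) for f,o,l in obs])
r=least_squares(res,[570,0,0,0,-75],loss='soft_l1',x_scale=[100,100,.1,.1,100])
print(np.round(r.x,3),np.round(r.fun if 0 else res(r.x),1).reshape(-1,2).tolist())
p=r.x
for n,l in dict(pad=(0,-158,133),paddown=(0,-175,74),knob=(-23,112,125),piv=(0,112,50)).items(): print(n,np.round(W(p,l),1))
for h,c in((118,p[3]),(148,p[3]),(148,1.0)):
  for rr in(130,150):
    a=np.radians(150)+c;print('bar',rr,c,np.round(W(p,(rr*np.cos(a),rr*np.sin(a),h)),1))
E
python3 fit.py
```

```text
[ 5.57217e+02 -8.12000e+00  1.58000e-01  3.60000e-02 -9.07310e+01] [[0.3, -0.3], [-1.4, -0.5], [-0.7, -0.2], [1.0, -1.1], [0.1, -0.2], [-0.4, 0.3], [1.1, 0.4], [-0.0, -1.4]]
pad [ 582.  -164.2  133. ]
paddown [ 584.7 -181.    74. ]
knob [516.9  98.9 125. ]
piv [539.6 102.5  50. ]
bar 130 0.036305241165609105 [434.2  34.  118. ]
bar 150 0.036305241165609105 [415.3  40.4 118. ]
bar 130 0.036305241165609105 [434.2  34.  148. ]
bar 150 0.036305241165609105 [415.3  40.4 148. ]
bar 130 1.0 [452.5 -85.1 148. ]
bar 150 1.0 [436.4 -97.  148. ]
```

apply_moves --series '[{"jaw": -1,"tx": 0.026,"ty": 0.031,"tz": 0,"roll": -7},{"jaw": -1,"tx": 0.052,"ty": 0.062,"tz": 0,"roll": -14},{"jaw": -1,"tx": 0.078,"ty": 0.093,"tz": 0,"roll": -14},{"jaw": -1,"tx": 0.104,"ty": 0.124,"tz": 0,"roll": -14},{"jaw": -1,"tx": 0.13,"ty": 0.155,"tz": 0,"roll": -14},{"jaw": -1,"tx": 0.156,"ty": 0.186,"tz": 0,"roll": -14},{"jaw": -1,"tx": 0.182,"ty": 0.217,"tz": 0,"roll": -14},{"jaw": -1,"tx": 0.208,"ty": 0.248,"tz": 0,"roll": -14}]'

```text
t: 2.37
ee_pos: [445.4, -329.0, 231.6]
eef_rot: [-2.375, 2.057, -0.001]
wrist_force: [0.7, 0.2, -0.3]
width: -0.4
```

apply_moves --series '[{"jaw": -1,"tx": 0.026,"ty": 0.031,"tz": 0},{"jaw": -1,"tx": 0.052,"ty": 0.062,"tz": 0},{"jaw": -1,"tx": 0.078,"ty": 0.093,"tz": 0},{"jaw": -1,"tx": 0.104,"ty": 0.124,"tz": 0},{"jaw": -1,"tx": 0.13,"ty": 0.155,"tz": -0.01},{"jaw": -1,"tx": 0.137,"ty": 0.163,"tz": -0.04},{"jaw": -1,"tx": 0.137,"ty": 0.163,"tz": -0.073},{"jaw": -1,"tx": 0.137,"ty": 0.163,"tz": -0.073}]'

```text
$.series[0]: bad value
```

Run:
```python
from h import *
f=grab_frame('scene');i=f['image'];cv2.imwrite('pics/s1.png',cv2.resize(i[130:330,130:360],None,fx=3,fy=3,interpolation=2))
print(read_state()['ee_pos'])
```

```text
[ 449.22947512 -324.20856091  231.60796314]
```

View pics/s1.png

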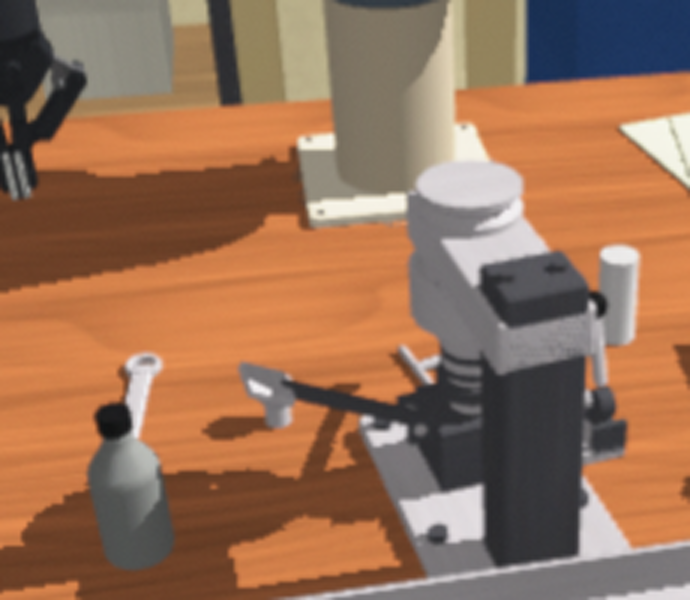

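The call was refused because it left out roll, so nothing moved. The picture shows the shut gripper still at top left (18,170) and the lever up, with its pad at (262,380).

apply_moves --series '[{"jaw": -1,"tx": 0.026,"ty": 0.031,"tz": 0,"roll": 0},{"jaw": -1,"tx": 0.052,"ty": 0.062,"tz": 0,"roll": 0},{"jaw": -1,"tx": 0.078,"ty": 0.093,"tz": 0,"roll": 0},{"jaw": -1,"tx": 0.104,"ty": 0.124,"tz": 0,"roll": 0},{"jaw": -1,"tx": 0.133,"ty": 0.153,"tz": -0.005,"roll": 0},{"jaw": -1,"tx": 0.133,"ty": 0.156,"tz": -0.04,"roll": 0},{"jaw": -1,"tx": 0.133,"ty": 0.156,"tz": -0.07,"roll": 0},{"jaw": -1,"tx": 0.133,"ty": 0.156,"tz": -0.07,"roll": 0}]'

```text
t: 3.08
ee_pos: [579.1, -166.0, 156.1]
eef_rot: [2.379, -2.051, -0.013]
wrist_force: [-2.0, -0.4, -0.8]
width: -0.4
```

Run:
```python
from h import *
f=grab_frame('scene');i=f['image'];cv2.imwrite('pics/s2.png',cv2.resize(i[130:330,130:360],None,fx=3,fy=3,interpolation=2))
print(read_state()['ee_pos'])
```

```text
[ 580.09221599 -167.07066398  158.82381605]
```

View pics/s2.png

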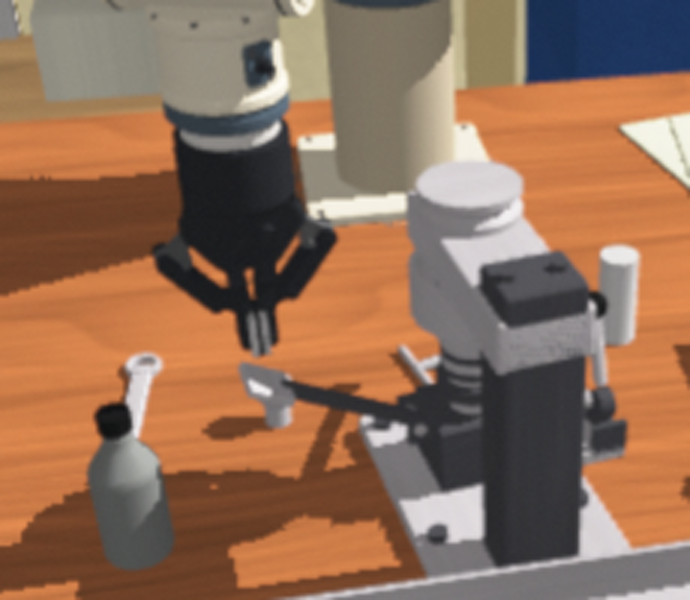

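Tip (260,350) sits right above the pad (262,380), with the bottle clear. I'll press next.

apply_moves --series '[{"jaw": -1,"tx": 0.002,"ty": -0.002,"tz": -0.02,"roll": 0},{"jaw": -1,"tx": 0.002,"ty": -0.004,"tz": -0.032,"roll": 0},{"jaw": -1,"tx": 0.002,"ty": -0.006,"tz": -0.044,"roll": 0},{"jaw": -1,"tx": 0.003,"ty": -0.009,"tz": -0.056,"roll": 0},{"jaw": -1,"tx": 0.003,"ty": -0.01,"tz": -0.068,"roll": 0},{"jaw": -1,"tx": 0.003,"ty": -0.011,"tz": -0.078,"roll": 0},{"jaw": -1,"tx": 0.003,"ty": -0.012,"tz": -0.084,"roll": 0},{"jaw": -1,"tx": 0.003,"ty": -0.012,"tz": -0.086,"roll": 0}]'

```text
t: 3.8
ee_pos: [584.7, -180.7, 74.1]
eef_rot: [-2.376, 2.053, 0.003]
wrist_force: [2.3, -3.9, 5.3]
width: -0.1
```

apply_moves --series '[{"jaw": -1,"tx": 0,"ty": 0,"tz": -0.003,"roll": 0},{"jaw": -1,"tx": 0,"ty": 0,"tz": -0.005,"roll": 0},{"jaw": -1,"tx": 0,"ty": 0,"tz": -0.005,"roll": 0},{"jaw": -1,"tx": 0,"ty": 0,"tz": -0.005,"roll": 0}]'

```text
t: 4.13
ee_pos: [584.9, -180.8, 73.4]
eef_rot: [-2.375, 2.053, 0.002]
wrist_force: [-8.7, 3.0, 31.4]
width: -0.2
```

Run:
```python
from h import *
f=grab_frame('scene');i=f['image'];cv2.imwrite('pics/s3.png',cv2.resize(i[130:330,130:360],None,fx=3,fy=3,interpolation=2))
s=read_state();print(s['ee_pos'],s['wrist_force'])
```

```text
[ 584.91714493 -180.8615719    73.40262841] [-9.56478614  3.74353251 31.15021934]
```

View pics/s3.png

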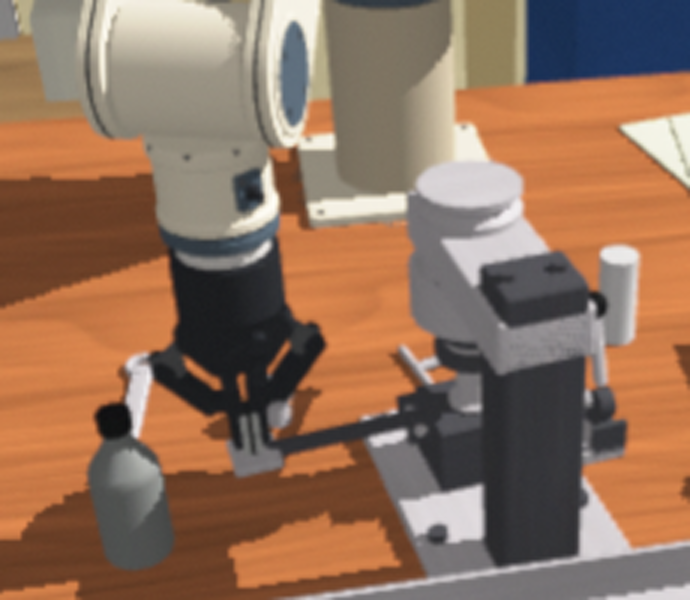

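The lever is level, the pad is at (255,455) under the tip, and 31 N shows the hard stop. The bottle is undisturbed. I'll lift off and go round the front.

apply_moves --series '[{"jaw": -1,"tx": 0,"ty": 0,"tz": 0.03,"roll": 0},{"jaw": -1,"tx": 0,"ty": 0,"tz": 0.07,"roll": 0},{"jaw": -1,"tx": -0.02,"ty": 0,"tz": 0.105,"roll": 0},{"jaw": -1,"tx": -0.055,"ty": 0,"tz": 0.12,"roll": 0},{"jaw": -1,"tx": -0.09,"ty": 0.015,"tz": 0.125,"roll": 0},{"jaw": -1,"tx": -0.125,"ty": 0.03,"tz": 0.125,"roll": 0},{"jaw": -1,"tx": -0.155,"ty": 0.055,"tz": 0.125,"roll": 0},{"jaw": -1,"tx": -0.18,"ty": 0.085,"tz": 0.125,"roll": 0}]'

```text
t: 4.85
ee_pos: [402.1, -95.7, 198.9]
eef_rot: [-2.372, 2.056, 0.003]
wrist_force: [0.3, 0.5, -0.2]
width: -0.0
```

apply_moves --series '[{"jaw": -1,"tx": 0.0,"ty": 0.035,"tz": 0,"roll": 0},{"jaw": -1,"tx": 0.0,"ty": 0.075,"tz": 0,"roll": 0},{"jaw": -1,"tx": 0.0,"ty": 0.115,"tz": 0,"roll": 0},{"jaw": -1,"tx": 0.005,"ty": 0.155,"tz": 0,"roll": 0},{"jaw": -1,"tx": 0.015,"ty": 0.18,"tz": 0,"roll": 0},{"jaw": -1,"tx": 0.025,"ty": 0.18,"tz": 0,"roll": 0},{"jaw": -1,"tx": 0.025,"ty": 0.18,"tz": 0,"roll": 0}]'

```text
t: 5.43
ee_pos: [428.6, 85.4, 199.7]
eef_rot: [-2.374, 2.052, 0.001]
wrist_force: [-0.0, -0.6, 0.0]
width: -0.2
```

Run:
```python
from h import *
f=grab_frame('top');i=f['image'];cv2.imwrite('pics/t4.png',cv2.resize(i[120:320,240:480],None,fx=3,fy=3,interpolation=2))
f=grab_frame('scene');i=f['image'];cv2.imwrite('pics/s4.png',cv2.resize(i[130:330,130:360],None,fx=3,fy=3,interpolation=2))
s=read_state();print(s['ee_pos'],s['wrist_force'])
```

```text
[426.6515492   83.7218164  199.04364597] [-0.25629985 -0.45883414 -0.10035263]
```

View pics/t4.png

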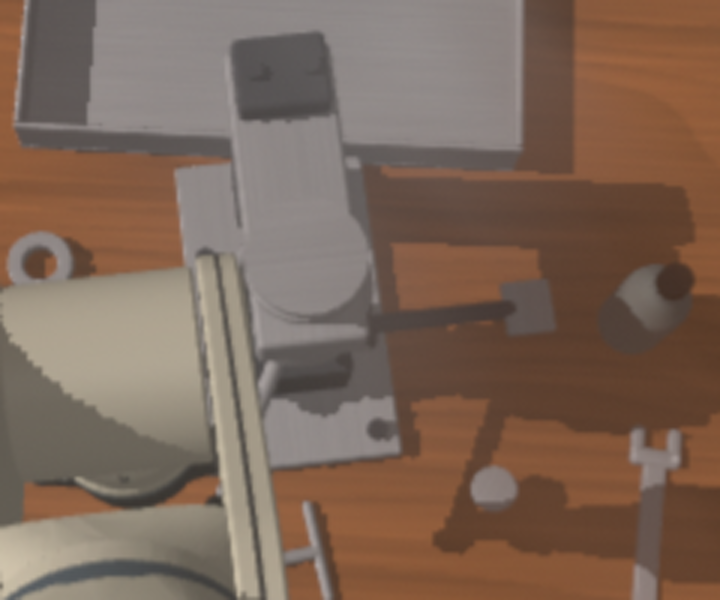

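View pics/s4.png

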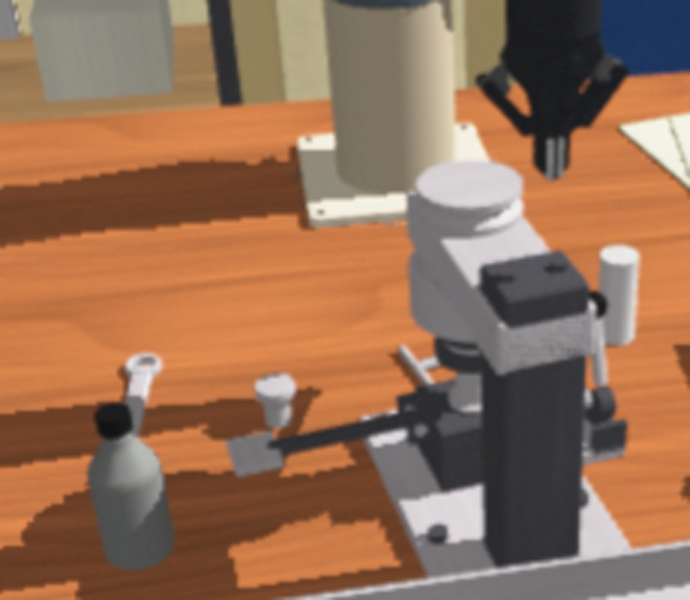

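The lever holds level with its pad at (255,455). The bar still points robot-left, seen at (268,385). I'll descend beside it.

apply_moves --series '[{"jaw": -1,"tx": 0.014,"ty": -0.004,"tz": -0.03,"roll": 0},{"jaw": -1,"tx": 0.014,"ty": -0.004,"tz": -0.06,"roll": 0},{"jaw": -1,"tx": 0.014,"ty": -0.004,"tz": -0.066,"roll": 0},{"jaw": -1,"tx": 0.014,"ty": -0.004,"tz": -0.066,"roll": 0}]'

```text
t: 5.87
ee_pos: [438.2, 78.2, 131.5]
eef_rot: [2.369, -2.058, -0.01]
wrist_force: [-0.2, 0.2, 0.9]
width: -0.0
```

Run:
```python
import numpy as np
for o in (18,21):
  for c in np.arange(0,1.05,.1):
    a=np.radians(150)+.158+c
    print(o,round(c,1),np.round([557.2+130*np.cos(a)+o*np.sin(a),-8.1+130*np.sin(a)-o*np.cos(a)]))
```

```text
18 0.0 [442.  55.]
18 0.1 [436.  43.]
18 0.2 [432.  31.]
18 0.3 [429.  18.]
18 0.4 [427.   5.]
18 0.5 [426.  -8.]
18 0.6 [427. -21.]
18 0.7 [428. -34.]
18 0.8 [432. -46.]
18 0.9 [436. -59.]
18 1.0 [442. -71.]
21 0.0 [443.  58.]
21 0.1 [437.  46.]
21 0.2 [432.  34.]
21 0.3 [429.  21.]
21 0.4 [427.   8.]
21 0.5 [426.  -5.]
21 0.6 [426. -18.]
21 0.7 [428. -31.]
21 0.8 [430. -44.]
21 0.9 [435. -56.]
21 1.0 [440. -68.]
```

apply_moves --series '[{"jaw": -1,"tx": 0.003,"ty": -0.013,"tz": 0.002,"roll": 0},{"jaw": -1,"tx": 0.002,"ty": -0.023,"tz": 0.002,"roll": 0},{"jaw": -1,"tx": -0.001,"ty": -0.033,"tz": 0.002,"roll": 0},{"jaw": -1,"tx": -0.006,"ty": -0.046,"tz": 0.002,"roll": 0},{"jaw": -1,"tx": -0.009,"ty": -0.059,"tz": 0.002,"roll": 0},{"jaw": -1,"tx": -0.011,"ty": -0.072,"tz": 0.002,"roll": 0},{"jaw": -1,"tx": -0.012,"ty": -0.085,"tz": 0.002,"roll": 0},{"jaw": -1,"tx": -0.012,"ty": -0.098,"tz": 0.002,"roll": 0}]'

```text
t: 6.53
ee_pos: [426.2, -20.7, 134.6]
eef_rot: [2.369, -2.06, -0.008]
wrist_force: [-0.1, 2.5, -0.5]
width: 0.1
```

apply_moves --series '[{"jaw": -1,"tx": 0.002,"ty": -0.012,"tz": 0,"roll": 0},{"jaw": -1,"tx": 0.005,"ty": -0.024,"tz": 0,"roll": 0},{"jaw": -1,"tx": 0.009,"ty": -0.035,"tz": 0,"roll": 0},{"jaw": -1,"tx": 0.012,"ty": -0.041,"tz": 0,"roll": 0},{"jaw": -1,"tx": 0.014,"ty": -0.046,"tz": 0,"roll": 0},{"jaw": -1,"tx": 0.015,"ty": -0.048,"tz": 0,"roll": 0},{"jaw": -1,"tx": 0.015,"ty": -0.05,"tz": 0,"roll": 0},{"jaw": -1,"tx": 0.015,"ty": -0.05,"tz": 0,"roll": 0}]'

```text
t: 7.2
ee_pos: [440.6, -69.9, 134.6]
eef_rot: [2.369, -2.061, -0.011]
wrist_force: [-1.5, 6.8, 1.9]
width: 0.1
```

Run:
```python
from h import *
f=grab_frame('top');i=f['image'];cv2.imwrite('pics/t5.png',cv2.resize(i[120:320,240:480],None,fx=3,fy=3,interpolation=2))
s=read_state();print(s['ee_pos'],s['wrist_force'])
```

```text
[440.65037972 -69.87567318 134.56746168] [-0.59765723  5.90572856  1.9938951 ]
```

View pics/t5.png

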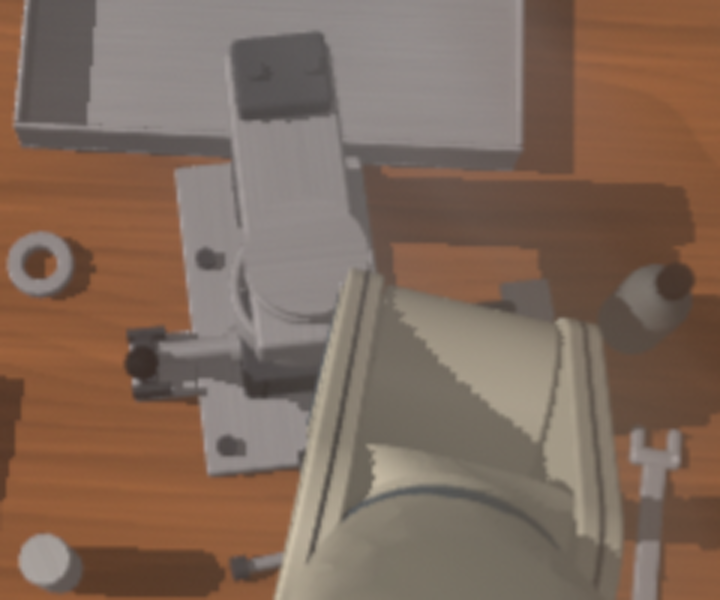

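The arm hides the bar in this view. The force has risen to about 6 N, so I'll push a few mm more to tell the stop from ramp friction.

apply_moves --series '[{"jaw": -1,"tx": 0.001,"ty": -0.002,"tz": 0,"roll": 0},{"jaw": -1,"tx": 0.002,"ty": -0.004,"tz": 0,"roll": 0},{"jaw": -1,"tx": 0.002,"ty": -0.004,"tz": 0,"roll": 0}]'

```text
t: 7.5
ee_pos: [441.2, -71.4, 134.3]
eef_rot: [2.369, -2.063, -0.019]
wrist_force: [-2.0, 18.1, 5.8]
width: 0.1
```

18 N without yielding means the stop. I'll back off, rise, and view before the clamp.

apply_moves --series '[{"jaw": -1,"tx": -0.008,"ty": 0.015,"tz": 0,"roll": 0},{"jaw": -1,"tx": -0.012,"ty": 0.035,"tz": 0.01,"roll": 0},{"jaw": -1,"tx": -0.012,"ty": 0.055,"tz": 0.035,"roll": 0},{"jaw": -1,"tx": -0.012,"ty": 0.09,"tz": 0.05,"roll": 0},{"jaw": -1,"tx": -0.012,"ty": 0.128,"tz": 0.05,"roll": 0},{"jaw": -1,"tx": 0.008,"ty": 0.157,"tz": 0.05,"roll": 0},{"jaw": -1,"tx": 0.023,"ty": 0.161,"tz": 0.05,"roll": 0},{"jaw": -1,"tx": 0.023,"ty": 0.161,"tz": 0.05,"roll": 0}]'

```text
t: 8.17
ee_pos: [467.0, 91.7, 185.0]
eef_rot: [-2.371, 2.057, 0.015]
wrist_force: [0.6, -0.3, 0.2]
width: -0.1
```

Run:
```python
from h import *
f=grab_frame('top');i=f['image'];cv2.imwrite('pics/t6.png',cv2.resize(i[120:320,240:480],None,fx=3,fy=3,interpolation=2))
f=grab_frame('scene');i=f['image'];cv2.imwrite('pics/s6.png',cv2.resize(i[130:330,130:360],None,fx=3,fy=3,interpolation=2))
s=read_state();print(s['ee_pos'],s['wrist_force'])
```

```text
[463.7262048   89.67861949 183.96264422] [-0.4797969   0.1778655   0.63802752]
```

View pics/t6.png

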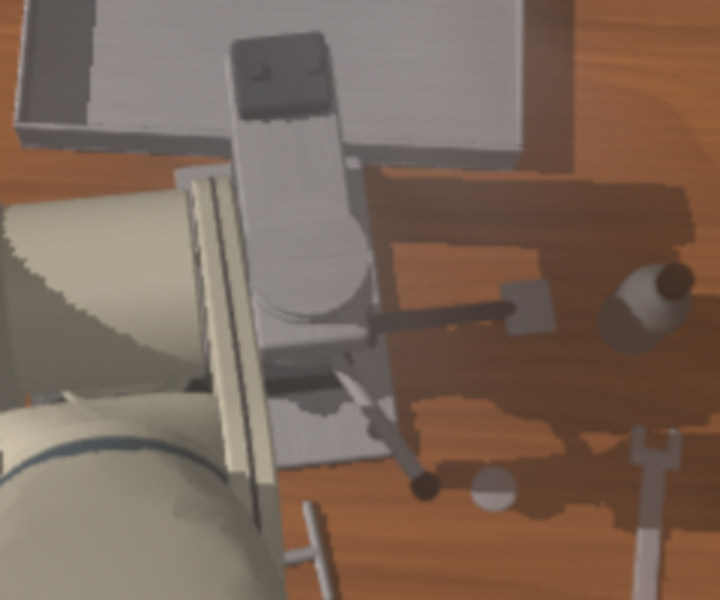

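View pics/s6.png

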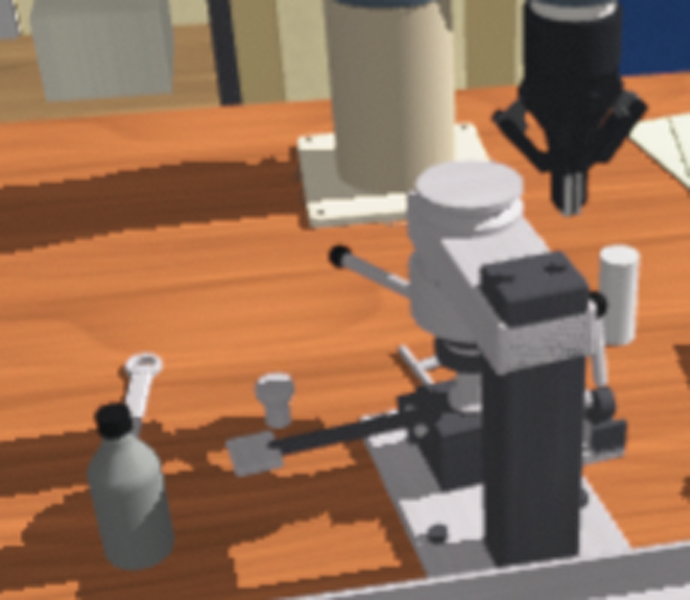

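The ball is now at (425,485) in the top view, robot-right. I'll work out the chuck angle from it.

Run:
```python
from h import *
f=grab_frame('top');P=atz((240+425/3,120+485/3),f,148);d=P[:2]-[557.2,-8.1];print(P,np.hypot(*d),(np.arctan2(d[1],d[0])%6.2832)-np.radians(150)-.158)
f=grab_frame('scene');P=atz((130+340/3,130+256/3),f,148);d=P[:2]-[557.2,-8.1];print(P,np.hypot(*d),(np.arctan2(d[1],d[0])%6.2832)-np.radians(150)-.158)
```

```text
[437.22899175 -96.67269642 148.        ] 149.12466386134588 1.0015741849104929
[439.6843681  -96.04999288 148.        ] 146.78257725947117 1.0080968483587163
```

apply_moves --series '[{"jaw": -1,"tx": 0.0,"ty": 0.002,"tz": -0.03,"roll": 0},{"jaw": -1,"tx": 0.0,"ty": 0.002,"tz": -0.06,"roll": 0},{"jaw": -1,"tx": 0.0,"ty": 0.002,"tz": -0.07,"roll": 0},{"jaw": -1,"tx": 0.0,"ty": 0.002,"tz": -0.07,"roll": 0}]'

```text
t: 8.7
ee_pos: [460.3, 89.8, 111.8]
eef_rot: [2.362, -2.06, -0.026]
wrist_force: [1.0, -0.6, 0.3]
width: -0.3
```

apply_moves --series '[{"jaw": -1,"tx": 0.02,"ty": 0.003,"tz": 0,"roll": 0},{"jaw": -1,"tx": 0.034,"ty": 0.005,"tz": 0,"roll": 0},{"jaw": -1,"tx": 0.046,"ty": 0.007,"tz": 0,"roll": 0},{"jaw": -1,"tx": 0.058,"ty": 0.009,"tz": 0,"roll": 0},{"jaw": -1,"tx": 0.07,"ty": 0.011,"tz": 0,"roll": 0},{"jaw": -1,"tx": 0.082,"ty": 0.013,"tz": 0,"roll": 0},{"jaw": -1,"tx": 0.092,"ty": 0.0145,"tz": 0,"roll": 0},{"jaw": -1,"tx": 0.1,"ty": 0.016,"tz": 0,"roll": 0}]'

```text
t: 9.37
ee_pos: [559.5, 105.1, 112.0]
eef_rot: [2.36, -2.059, -0.029]
wrist_force: [-5.3, -1.3, -4.1]
width: -0.1
```

Run:
```python
from h import *
f=grab_frame('scene');i=f['image'];cv2.imwrite('pics/s7.png',cv2.resize(i[130:330,200:430],None,fx=3,fy=3,interpolation=2))
s=read_state();print(s['ee_pos'],s['wrist_force'])
```

```text
[561.606875   105.59173745 112.22004071] [ 1.02563426  0.69905487 -0.09784097]
```

View pics/s7.png

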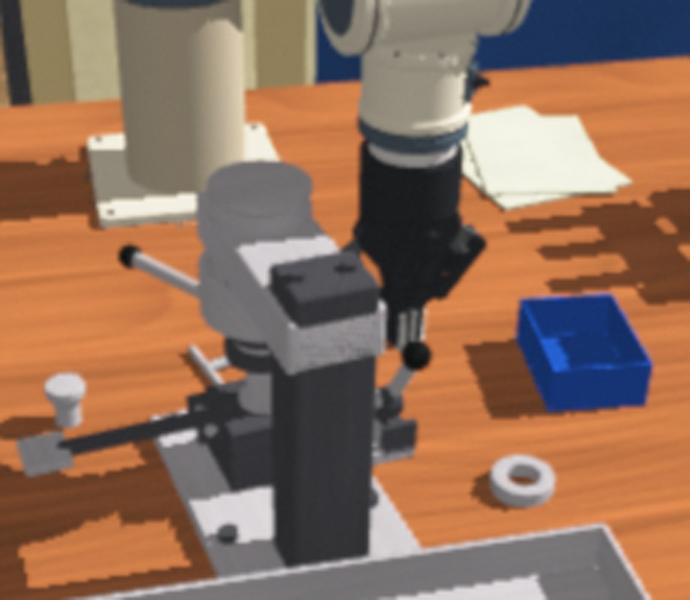

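The lever is leaning away from the robot, with its knob at (417,355), and the force has dropped to zero, so it is snapping over. I'll back away and rise.

apply_moves --series '[{"jaw": -1,"tx": 0.0,"ty": 0.0,"tz": 0,"roll": 0},{"jaw": -1,"tx": -0.015,"ty": -0.002,"tz": 0,"roll": 0},{"jaw": -1,"tx": -0.045,"ty": -0.007,"tz": 0.005,"roll": 0},{"jaw": -1,"tx": -0.08,"ty": -0.012,"tz": 0.02,"roll": 0},{"jaw": -1,"tx": -0.115,"ty": -0.012,"tz": 0.04,"roll": 0},{"jaw": -1,"tx": -0.14,"ty": -0.012,"tz": 0.07,"roll": 0},{"jaw": -1,"tx": -0.14,"ty": -0.012,"tz": 0.1,"roll": 0},{"jaw": -1,"tx": -0.14,"ty": -0.012,"tz": 0.1,"roll": 0}]'

```text
t: 10.08
ee_pos: [423.9, 94.2, 217.8]
eef_rot: [-2.366, 2.064, 0.016]
wrist_force: [0.7, 0.8, 0.6]
width: 0.1
```

Run:
```python
from h import *
f=grab_frame('scene');i=f['image'];cv2.imwrite('pics/s8.png',cv2.resize(i[130:330,160:430],None,fx=2.9,fy=2.9,interpolation=2))
s=read_state();print(s['ee_pos'],s['wrist_force'],s['t'])
c=lambda l:[557.2+.9875*l[0]-.157*l[1],-8.1+.157*l[0]+.9875*l[1],l[2]]
print('clamped knob expected', (proj(c((70,112,85)),f)[0]-[160,130])*2.9)
P=atz((130+340/3,130+256/3),f,148)
```

```text
[424.01394279  94.09104046 215.90539662] [ 0.17515642 -0.20344899 -0.78031323] 10.1333
clamped knob expected [528.78566291 392.8614505 ]
```

View pics/s8.png

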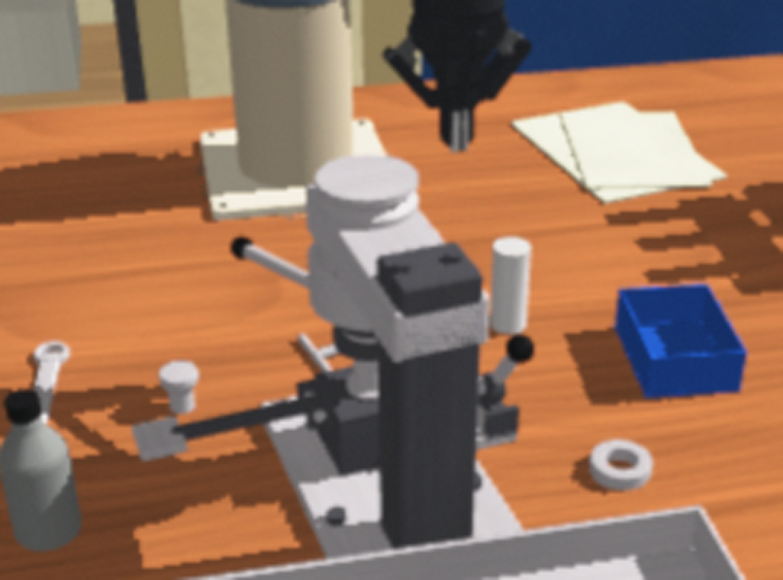

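The knob is at (520,348), short of the expected clamped position at (529,393). I'll estimate the angle it stands at.

Run:
```python
from h import *
f=grab_frame('scene');g=grab_frame('top');i=g['image'];cv2.imwrite('pics/t9.png',cv2.resize(i[120:320,240:480],None,fx=3,fy=3,interpolation=2))
cv2.imwrite('pics/s9.png',cv2.resize(f['image'][130:330,160:430],None,fx=2.9,fy=2.9,interpolation=2))
c=lambda l:[557.2+.9875*l[0]-.157*l[1],-8.1+.157*l[0]+.9875*l[1],l[2]]
for q in np.arange(0,1.45,.1):
    P=c((78*np.sin(q-.3),112,50+78*np.cos(q-.3)));print(round(q,1),(proj(P,f)[0]-[160,130])*2.9,(proj(P,g)[0]-[240,120])*3)
```

```text
0.0 [484.3722083  293.78072209] [142.07851194 362.40496617]
0.1 [488.03485085 296.28960037] [140.89372178 351.28632236]
0.2 [491.786713   299.70064614] [139.75839367 340.2096424 ]
0.3 [495.58809473 303.99327832] [138.68637613 329.3108335 ]
0.4 [499.397251   309.13517757] [137.6905289  318.72242065]
0.5 [503.1709293  315.08205556] [136.78249591 308.57112542]
0.6 [506.86499438 321.77768399] [135.97251427 298.97565186]
0.7 [510.43512848 329.15421271] [135.26926498 290.04475065]
0.8 [513.83759001 337.13279581] [134.67976852 281.87561592]
0.9 [517.03000882 345.62453123] [134.20932646 274.55265035]
1.0 [519.97219272 354.53170517] [133.86150784 268.14661473]
1.1 [522.62691709 363.74931659] [133.63817727 262.71415873]
1.2 [524.96066838 373.16684189] [133.53955982 258.29771317]
1.3 [526.94431318 382.67018639] [133.56433711 254.92570968]
1.4 [528.55366705 392.14375781] [133.70976774 252.61308343]
```

View pics/s9.png

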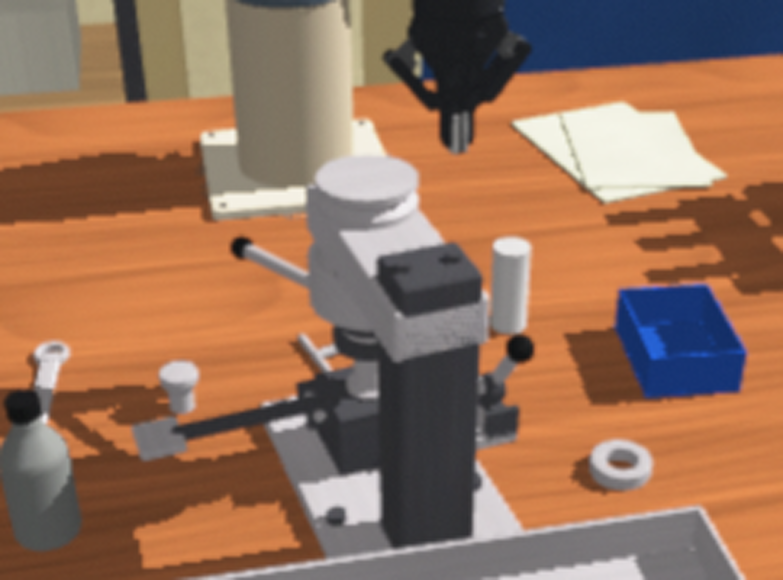

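View pics/t9.png

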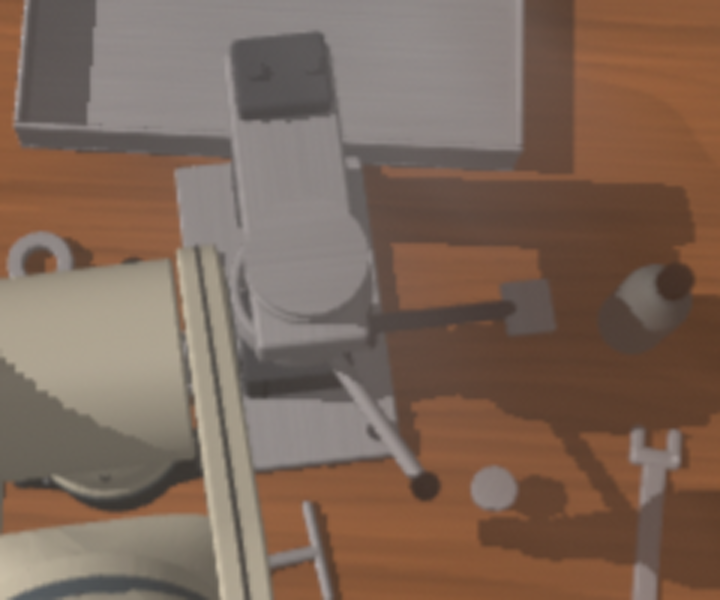

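The lever is resting at about 0.93 rad, right where the push ended. It hasn't snapped, so I'll go back and follow it down.

apply_moves --series '[{"jaw": -1,"tx": 0.015,"ty": 0,"tz": -0.03,"roll": 0},{"jaw": -1,"tx": 0.03,"ty": 0,"tz": -0.065,"roll": 0},{"jaw": -1,"tx": 0.045,"ty": 0.001,"tz": -0.1,"roll": 0},{"jaw": -1,"tx": 0.075,"ty": 0.004,"tz": -0.103,"roll": 0},{"jaw": -1,"tx": 0.105,"ty": 0.007,"tz": -0.103,"roll": 0},{"jaw": -1,"tx": 0.122,"ty": 0.01,"tz": -0.103,"roll": 0},{"jaw": -1,"tx": 0.122,"ty": 0.01,"tz": -0.103,"roll": 0}]'

```text
t: 10.82
ee_pos: [548.1, 104.0, 108.3]
eef_rot: [2.364, -2.064, -0.021]
wrist_force: [-0.1, 0.4, 0.1]
width: 0.2
```

Run:
```python
from h import *
f=grab_frame('scene')
cv2.imwrite('pics/s10.png',cv2.resize(f['image'][130:330,160:430],None,fx=2.9,fy=2.9,interpolation=2))
s=read_state();print(s['ee_pos'],s['wrist_force'],s['t'])
```

```text
[545.5629081  103.65039447 108.17260684] [ 0.01634123 -0.10863253  0.4826186 ] 10.8667
```

View pics/s10.png

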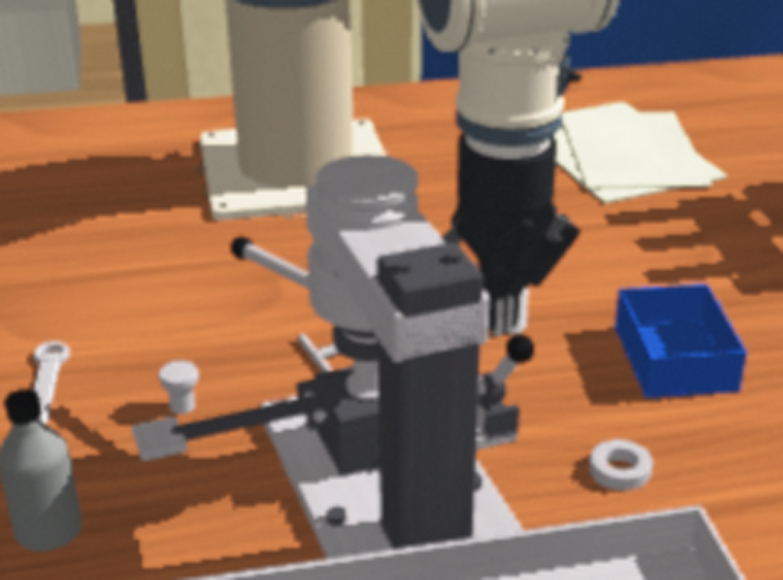

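apply_moves --series '[{"jaw": -1,"tx": 0.015,"ty": 0.0025,"tz": 0,"roll": 0},{"jaw": -1,"tx": 0.022,"ty": 0.0035,"tz": -0.001,"roll": 0},{"jaw": -1,"tx": 0.028,"ty": 0.0045,"tz": -0.005,"roll": 0},{"jaw": -1,"tx": 0.033,"ty": 0.005,"tz": -0.009,"roll": 0},{"jaw": -1,"tx": 0.037,"ty": 0.006,"tz": -0.014,"roll": 0},{"jaw": -1,"tx": 0.041,"ty": 0.0065,"tz": -0.018,"roll": 0},{"jaw": -1,"tx": 0.041,"ty": 0.0065,"tz": -0.018,"roll": 0}]'

```text
t: 11.45
ee_pos: [585.6, 110.0, 88.6]
eef_rot: [2.361, -2.061, -0.027]
wrist_force: [-2.5, -0.9, -0.7]
width: -0.2
```

Run:
```python
from h import *
f=grab_frame('scene')
cv2.imwrite('pics/s11.png',cv2.resize(f['image'][130:330,160:430],None,fx=2.9,fy=2.9,interpolation=2))
s=read_state();print(s['ee_pos'],s['wrist_force'],s['t'])
```

```text
[586.04983577 110.07897478  89.29392167] [-2.87476224 -0.52065778 -0.86908435] 11.5
```

View pics/s11.png

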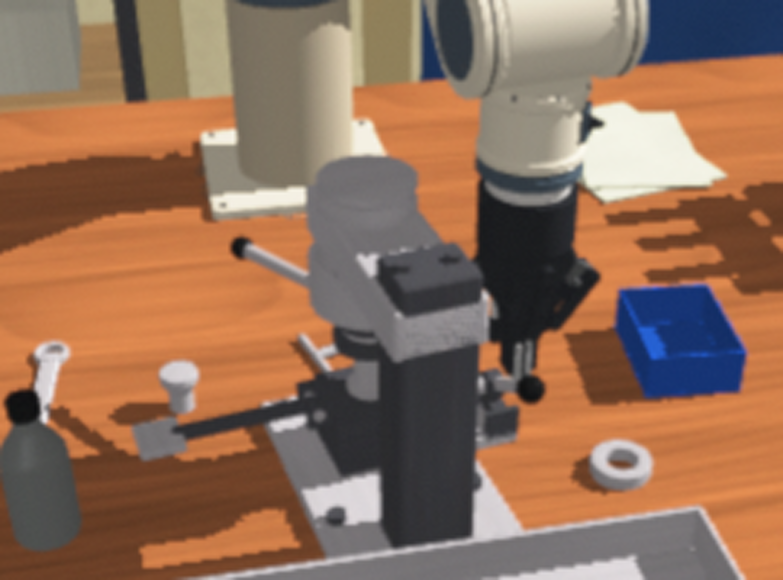

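The knob is now at (530,389), about 1.37 rad. I'll seat it with a small extra push and then retreat.

apply_moves --series '[{"jaw": -1,"tx": 0.003,"ty": 0.0005,"tz": -0.003,"roll": 0},{"jaw": -1,"tx": 0.005,"ty": 0.001,"tz": -0.004,"roll": 0},{"jaw": -1,"tx": 0.005,"ty": 0.001,"tz": -0.004,"roll": 0}]'

```text
t: 11.75
ee_pos: [589.0, 110.6, 85.8]
eef_rot: [2.359, -2.059, -0.03]
wrist_force: [-14.0, -4.1, 13.0]
width: 0.3
```

apply_moves --series '[{"jaw": -1,"tx": -0.01,"ty": -0.0015,"tz": 0.003,"roll": 0},{"jaw": -1,"tx": -0.035,"ty": -0.005,"tz": 0.02,"roll": 0},{"jaw": -1,"tx": -0.07,"ty": -0.01,"tz": 0.035,"roll": 0},{"jaw": -1,"tx": -0.105,"ty": -0.014,"tz": 0.05,"roll": 0},{"jaw": -1,"tx": -0.14,"ty": -0.014,"tz": 0.07,"roll": 0},{"jaw": -1,"tx": -0.165,"ty": -0.014,"tz": 0.1,"roll": 0},{"jaw": -1,"tx": -0.165,"ty": -0.014,"tz": 0.12,"roll": 0},{"jaw": -1,"tx": -0.165,"ty": -0.014,"tz": 0.12,"roll": 0}]'

```text
t: 12.42
ee_pos: [426.4, 97.4, 210.4]
eef_rot: [2.366, -2.064, -0.02]
wrist_force: [1.6, -0.4, 1.0]
width: 0.1
```

Run:
```python
from h import *
f=grab_frame('scene')
cv2.imwrite('pics/s12.png',cv2.resize(f['image'][130:330,160:430],None,fx=2.9,fy=2.9,interpolation=2))
f=grab_frame('top');cv2.imwrite('pics/t12.png',cv2.resize(f['image'][120:320,240:480],None,fx=3,fy=3,interpolation=2))
s=read_state();print(s['ee_pos'],s['wrist_force'],s['t'])
```

```text
[425.84082982  97.085833   207.36678292] [ 0.6862091   0.34675773 -0.3928125 ] 12.5167
```

View pics/s12.png

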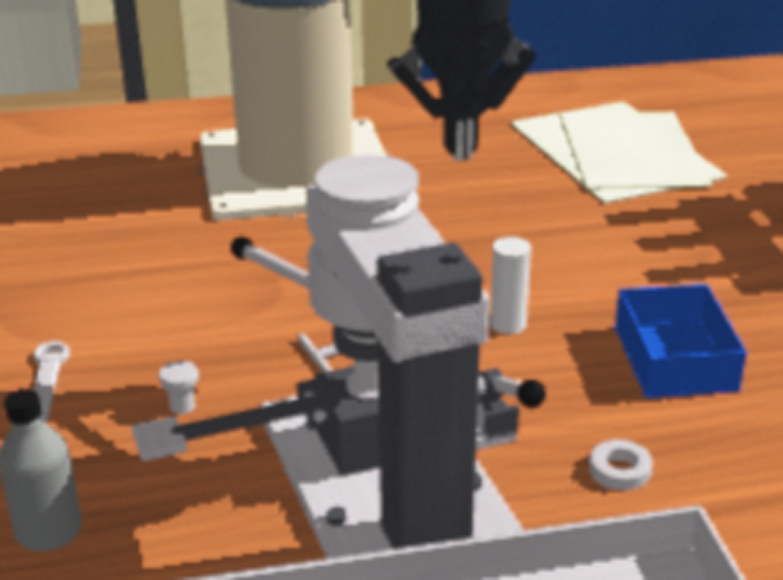

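View pics/t12.png

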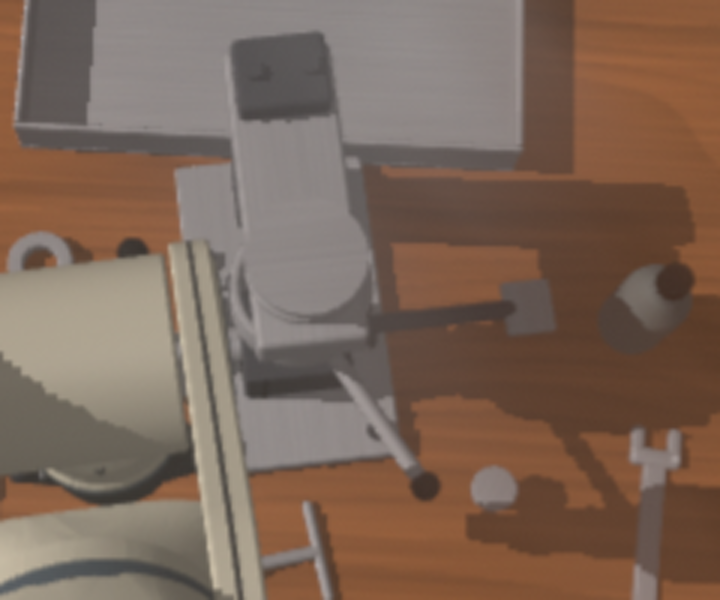

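The knob is at (531,393), which matches the clamped projection (529,393). The bar ball is still at (425,485), the lever is level and the loose things haven't moved. I'll settle for a moment and hand in.

apply_moves --series '[{"jaw": -1,"tx": 0,"ty": 0,"tz": 0,"roll": 0},{"jaw": -1,"tx": 0,"ty": 0,"tz": 0,"roll": 0},{"jaw": -1,"tx": 0,"ty": 0,"tz": 0,"roll": 0}]'

```text
t: 12.77
ee_pos: [426.0, 97.0, 206.5]
eef_rot: [2.362, -2.062, -0.025]
wrist_force: [0.4, 0.1, 0.1]
width: 0.1
```

```bash
python3 -c "
from cell import *
print(close_job())"
```

```text
the job is handed in; nothing more can be done
None
```

The chuck is fitted and clamped, and the job is handed in at about 12.8 s; the hand-in reports no verdict.

- **Lift:** I pressed the lift lever down onto its stop (31 N). It stayed level after release.
- **Chuck:** I pushed the bar anticlockwise until it held at the stop (18 N). Two camera views put the chuck at about 1.00 rad.
- **Clamp:** I pushed the cam lever away from the robot. It did not snap over as the text says: after the first push it stood still at about 0.93 rad. I pushed it down onto its stop a second time.

**Last checks:** the knob is where the clamped position (1.4 rad) should appear in the scene view. The bar and lift lever had not moved, and the gripper touches nothing, with wrist force near zero. The loose things in view had not visibly moved; I judged this by eye and did not re-measure their positions. One early move call was refused because it left out a field, and it moved nothing.

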